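Hold a furniture foot over its mortise

ROBOT

A 6-joint arm with a two-finger parallel gripper is mounted at the origin on the work surface. World frame = base frame: x ahead of the robot, y to its left, z up, the work surface at z = 0. Lengths are in mm, angles in rad, forces in N, time in s.
With the tool pointing down it reaches from about 350 to 775 mm from the base axis. Payload 7.3 kg.
Tool frame: the origin (TCP) lies at the very end of the fingers, on their centre line; the grasp point (between the pads) lies 19 mm behind it; z points along the fingers, y is the line along which they close (so a half turn about z gives the same grasp; the last joint's range is limited). The gripper opens to 92 mm and grips with 3 to 60 N. Pads are 19 mm wide; open, the fingers measure 130 mm over their backs; the gripper's body (75 mm by 190 mm) begins 47 mm behind the grasp point.
Start: joints at [1.074, 0.342, 1.524, -0, 1.275, -0.146], TCP at [180.403, 493.053, 206.341] pointing down, gripper open.
Joint ranges: [-2.53, 2.53], [-0.77, 2.02], [0.04, 2.7], [-1, 4.14], [0.28, 2.66], [-3.11, 3.11]. Speed limits (rad/s): [2.57, 2.57, 3.14, 3.14, 3.14, 3.14].

INTERFACE

Orientations are given as [roll, pitch, yaw] about the fixed x, y, z axes, in that order (R = Rz(yaw) Ry(pitch) Rx(roll)).
In Python, from plant import * gives the robot as it stands.
- The arm moves only by the tool arm_command, never from a script. Its arguments are lists of equal length, an entry for each row: "gripper": the finger opening in mm, from 0 to 91.8; "dp": the shift along the tool's x, y, z in units of 25 mm (1.0 is 25 mm), a list of three; "twist": the turn about the tool's z in units of 5 degrees (1.0 is 5 degrees). A call has exactly 5 rows; each row shifts and turns the commanded pose from where the row before left it, along the tool's axes as they then stand; what a row does not reach is not made up. A row lasts 1/8 s, in which the tool goes at most 62.5 mm and 10.7 degrees, less where a joint would pass 70% of its speed; a pose out of reach is approached as far as the arm can. A call is refused whole if a number of a shift passes 1 or a number of a turn 1, either way. A call with a gripper value outside its range is refused whole. The fingers move at their own pace and stop on an object; the grip force is fixed at half the most. Time passes only in rows, so rows that do not move let the fingers close, or fill a call up. It gives the time, the measured TCP pose, the force, the opening and the grip force at its end, in the units of the state.
- get_obs(): the state, without advancing time (a new reading comes with each control period).
- capture(name): name is "scene" or "top" or "wrist"; returns the picture (400x640x3 uint8, red, green, blue); there is no depth.
- get_calibration(name): a dict with "mtx" (3x3 intrinsics, pixels), "dist_coeffs" ([k1, k2, p1, p2, k3] as OpenCV has them; the pictures are not rectified), "position" and "attitude" of the camera in the world; the wrist camera has in their place "mount" (4x4, takes a point from camera to tool coordinates, whose origin is the TCP and whose axes are the flange's). Camera axes: x right, y down, z forward; pixel columns grow to the right and rows downward; lengths in mm; the calibration is good to about 2 mm. A picture is of the moment at which its call begins: read the wrist's pose just before it. get_calibration takes no time and is no camera call.
- close_job(): hands the job in; it is judged then, once.
The state is a dict: "time": time; "joint_positions": joint angles; "dq": joint speeds; "tau": joint torques, N m; "tool_pos": TCP position; "tcp_rot": TCP orientation; "contact_force": force on the tool from outside, world axes, zero at the start; "moment": the same for the moment, N m; "grip_width": finger opening in mm; "finger_force": force on a finger pad.
Only numpy, scipy, OpenCV 4.12 (cv2) and the standard library are available. Lean on these libraries where they do the work, as an engineer would, in place of code of your own. Each camera call takes 0.05 s, during which the arm holds its last target. There are 200 camera calls.

TASK

Draw the square wooden foot forward out of its slot in the rack, carry it over the clamped-up drawer and stop with its tenon hovering about one centimetre above the empty mortise of the white rail, upright, centred over it and with the long side of the tenon along the long side of the mortise. Finish while still holding it there, steady in the gripper: do not insert it, set it down or let go. Touch neither the drawer and its clamps nor, with the foot, the rail, and leave the round foot, the glue bottle and the screwdriver where they are.

Things in the scene. Friction and masses are not known exactly. Their poses are not given: they have to be found in the camera images.
- square_foot: Loose light-wood furniture foot, 60 to 130 g, hanging head up in either rack slot, head's underside on the board. Origin: centre of the tenon's lower end; z up. Upward: tenon 30 (x) x 14 (y), z 0 to 20; collar 34 x 34, z 20 to 32; neck 21 x 21, z 32 to 50; head 40 x 40, z 50 to 95, gripped by its sides. All square to each other. The collar, under the board, bars lifting: slide it out level.
- round_foot: Bystander: loose light-wood foot of the same heights but round (head diameter 40, z 50 to 95), hanging in the other slot. Origin: centre of its lower end.
- rack: Fixed wooden rack: board 120 (x) x 212 (y), 12 thick, top 100 above the bench, on two end panels. Origin on the bench under its centre; yaw within 0.25. Two slots 25 wide along its x, at y = +60 and -60, open at the front edge x = -60, closed at x = +25. A foot starts at x = -15 to +10 (tenon roughly along the slot); it slides out to -x and can be lifted once its axis is beyond x = -85.
- drawer: Fixed obstacle between rack and rail: small glued-up drawer, 280 (x) x 90 (y), 90 high, open at the top, origin on the bench under its centre, x axis pointing roughly away from the robot. Two steel bar clamps lie across it at x = -80 and +80, reaching from y = -98 to +110; their highest point is 122 above the bench.
- rail: Fixed white-painted base rail lying upside down on the bench, 250 (x) x 80 (y), 40 high, at any yaw. Origin on the bench under its centre. A second square foot is already glued in at x = -80 (its head 40 x 40, rising to 115 above the bench); the empty mortise is at x = +80.
- mortise (a point): Centre of the mouth of the empty rectangular mortise, level with the rail's top face, 40 above the bench. Axes as the rail: the mortise is 33 long along x and 17 wide along y, z up, 30 deep. The foot fits either way round (half a turn).
- glue_bottle: Bystander: standing white glue bottle, diameter 56, 160 high, loose, beyond the drawer's far end. Origin: centre of its base.
- screwdriver: Bystander: loose screwdriver lying on the bench on the robot's right, near the base. Origin: centre of its underside.
Things that resemble listed ones, but are neither listed nor needed, are in the scene too. What is shaped like the square_foot but yellow is not meant.

How it is judged (in metres and radians):
On the way, in this order (a step that is already met when the one before it is completed fails the run):
1. the square foot has been drawn out of the front of the rack (x of square_foot in the frame of rack below -0.085 m), for 0.05 s.
2. the square foot is carried over the drawer (x of square_foot in the frame of drawer between -0.19 and 0.19 m and y of square_foot in the frame of drawer between -0.06 and 0.06 m and height (world z) of square_foot above 0.092 m), for 0.03 s.
At the end, for the whole second after the job is handed in: The square foot is held still by the fingers alone, its tenon end 3 to 20 mm above the mouth of the empty mortise, within 6 mm of its centre, within 0.1 rad of upright, its long side within 0.12 rad of the mortise's long side (either way round) (horizontal distance between square_foot and mortise below 0.006 m and z of square_foot in the frame of mortise between 0.003 and 0.02 m and angle between square_foot's own z axis and vertical below 0.1 rad and angle between the x axis of square_foot and the x axis of mortise, either way round below 0.12 rad and contact force between square_foot and the fingers above 2 N and contact force between square_foot and rail below 0.05 N and contact force between square_foot and drawer below 0.05 N and contact force between square_foot and rack below 0.05 N and linear speed of square_foot below 0.02 m/s and angular speed of square_foot below 0.2 rad/s); the arm keeps its last pose, push and grip.
It fails at once if the drawer or its clamps are touched (contact force between any of square_foot, the fingers, the arm and drawer above 0.5 N).
It fails at once if the foot touches the rail (contact force between square_foot and rail above 0.5 N).
It fails at once if the round foot is moved more than 20 mm (distance of round_foot from where it was at the start of the episode above 0.02 m).
It fails at once if the glue bottle is moved more than 20 mm (distance of glue_bottle from where it was at the start of the episode above 0.02 m).
It fails at once if the screwdriver is moved more than 20 mm (distance of screwdriver from where it was at the start of the episode above 0.02 m).
It also fails if it takes over 38 s, if anything falls off the work surface, if the arm or the gripper's body presses on something with over 40 N, if the wrist force passes 120 N, or if a joint passes its speed limit or range.

## Working session

There is one attempt and no reset: what is moved stays moved. The work goes in short steps, Python scripts to look and compute and a tool call to move; the robot and the scene stay as the last step left them, time stands still between calls to the robot, and variables do not carry over. Pictures are saved under pics/ and viewed, at most 10 in all, crops included, and the job is handed in when it is done.

Besides the shell and the picture viewer there is one more tool, called as name(argument=value, ...), one argument or row to a line, values as JSON. arm_command: Moves the arm, as the interface text tells. Its arguments: {"type":"object","properties":{"gripper":{"type":"array"},"dp":{"type":"array"},"twist":{"type":"array"}},"required":["gripper","dp","twist"]}

```bash
ls; mkdir -p pics; python3 - <<'E'
from plant import *
import cv2
for n in ("scene","top","wrist"):
    cv2.imwrite(f"pics/{n}0.png",cv2.cvtColor(capture(n),cv2.COLOR_RGB2BGR)); print(n,get_calibration(n))
o=get_obs();print(o)
E
```

```text
pics
scene {'mtx': array([[485.28390273,   0.        , 312.7757005 ],
       [  0.        , 485.28390273, 195.40362019],
       [  0.        ,   0.        ,   1.        ]]), 'dist_coeffs': array([-0.11833937,  0.        ,  0.        ,  0.        ,  0.        ]), 'position': array([1492.93842746, -800.31259682,  845.32880132]), 'attitude': array([-2.12965432, -0.02356294,  0.88855202])}
top {'mtx': array([[435.69568825,   0.        , 318.88290304],
       [  0.        , 435.69568825, 200.053538  ],
       [  0.        ,   0.        ,   1.        ]]), 'dist_coeffs': array([-0.05723692,  0.        ,  0.        ,  0.        ,  0.        ]), 'position': array([ 376.8910576 ,   18.17552126, 1096.37084453]), 'attitude': array([-3.00387741, -0.02683867, -1.58340498])}
wrist {'mtx': array([[308.085032  ,   0.        , 316.94130897],
       [  0.        , 308.085032  , 192.38962407],
       [  0.        ,   0.        ,   1.        ]]), 'dist_coeffs': array([-0.05587707,  0.        ,  0.        ,  0.        ,  0.        ]), 'mount': array([[-1.07633061e-03, -9.61282511e-01, -2.75562654e-01,
   
[... 267 characters left out ...]
0000e+00]])}
{'time': 0.15, 'joint_positions': array([ 1.07398058e+00,  3.42537382e-01,  1.52476473e+00, -2.58912584e-05,
        1.27540512e+00, -1.45977836e-01]), 'dq': array([-0.00241042, -0.0040032 , -0.00153652, -0.00128449, -0.0022258 ,
        0.00069009]), 'tau': array([ 1.43316825e-03, -4.31469262e+01, -2.44354838e+01,  7.19114416e-02,
        5.36629348e-02, -1.12236187e-04]), 'tool_pos': array([180.25855072, 492.7478659 , 205.82923138]), 'tcp_rot': array([-3.14048633e+00, -1.37628073e-04,  2.79076222e+00]), 'contact_force': array([ 0.0327257 ,  0.16517038, -0.46975168]), 'moment': array([-0.04790351,  0.00449662,  0.05238645]), 'finger_force': 0.0, 'grip_width': 91.68957334082964}
```

View pics/top0.png

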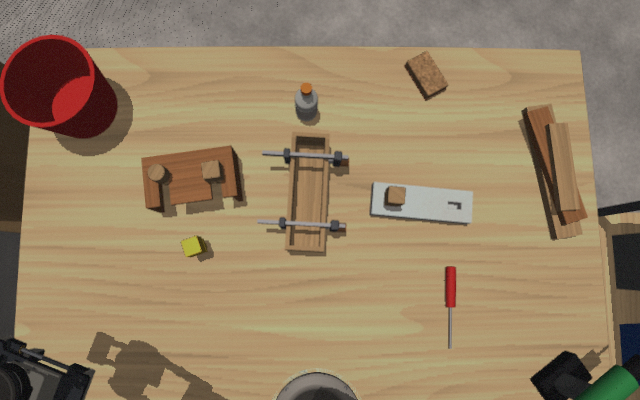

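View pics/scene0.png

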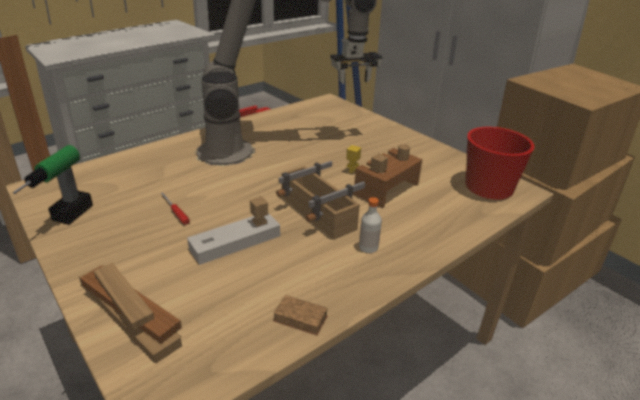

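The top view shows the rack around (192,178), with feet at (157,173) and (211,170). The yellow decoy is at (193,246), the drawer at (309,193), and the rail at (421,203) with its mortise near (455,205). I'll zoom in on the rack and rail.

```bash
cat > h.py <<'E'
import numpy as np, cv2
from scipy.spatial.transform import Rotation as Ro
from plant import *
def cam(n,o=None):
    c=get_calibration(n)
    if n!="wrist": return c,Ro.from_euler('xyz',c['attitude']).as_matrix(),c['position']
    T=Ro.from_euler('xyz',o['tcp_rot']).as_matrix(); M=c['mount']
    return c,T@M[:3,:3],T@M[:3,3]+o['tool_pos']
def ray(n,px,z,o=None):
    "pixels -> world points on the plane of height z"
    c,R,p=cam(n,o)
    u=cv2.undistortPoints(np.float64(px).reshape(-1,1,2),c['mtx'],c['dist_coeffs']).reshape(-1,2)
    d=np.c_[u,np.ones(len(u))]@R.T
    return p+d*((z-p[2])/d[:,2])[:,None]
def proj(n,P,o=None):
    c,R,p=cam(n,o)
    return cv2.projectPoints((np.float64(P).reshape(-1,3)-p)@R,np.zeros(3),np.zeros(3),c['mtx'],c['dist_coeffs'])[0].reshape(-1,2)
def snap(n,name):
    o=get_obs(); im=cv2.cvtColor(capture(n),cv2.COLOR_RGB2BGR); cv2.imwrite(f"pics/{name}.png",im); return o,im
E
python3 - <<'E'
from h import *
im=cv2.imread("pics/top0.png")
a=cv2.resize(im[140:265,130:255],(600,600),interpolation=cv2.INTER_CUBIC)[:,:]
a=cv2.resize(im[140:260,130:263],(800//2*1,361),interpolation=cv2.INTER_CUBIC)
b=cv2.resize(im[170:240,360:480],(800,467),interpolation=cv2.INTER_CUBIC)
a=cv2.resize(im[140:220,130:250],(800,533),interpolation=cv2.INTER_CUBIC)
cv2.imwrite("pics/ca.png",a);cv2.imwrite("pics/cb.png",b)
E
```

```text
(no output)
```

View pics/ca.png

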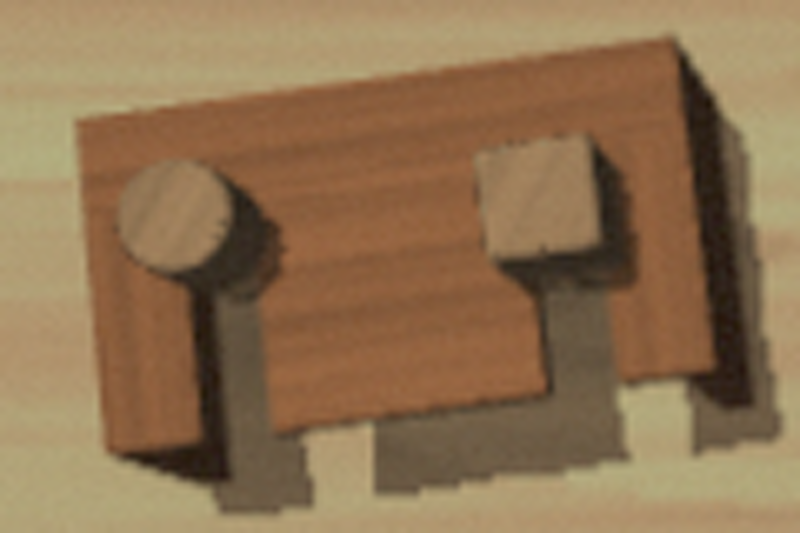

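View pics/cb.png

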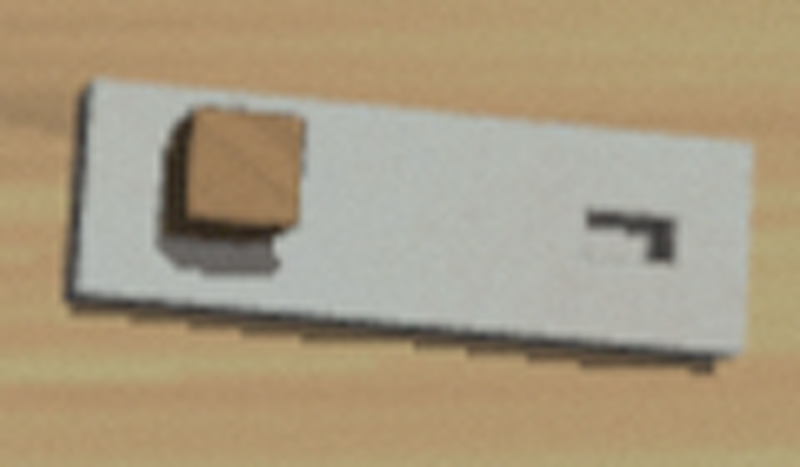

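Crop `ca` (6.67×) shows the round foot at (175,215) in the left slot and the square foot's head at (540,198) in the right slot, with the slots opening downward towards the robot. The board corners are (78,120), (675,38), (716,372) and (108,452). Crop `cb` shows the rail corners (92,78), (752,143), (742,355) and (75,293), with the mortise around (631,237).

```bash
python3 - <<'E'
from h import *
np.set_printoptions(precision=1,suppress=True)
s=6.6667
A=lambda p:(np.array(p)+.5)/s-.5+[130,140]
B=lambda p:(np.array(p)+.5)/s-.5+[360,170]
def rep(n,P):
    P=P[:,:2]; print(n,P.mean(0),'edges',np.linalg.norm(np.roll(P,-1,0)-P,axis=1),'ang',[round(float(np.degrees(np.arctan2(*(q[::-1])))),1) for q in np.roll(P,-1,0)-P]); print(P.tolist())
rep('rack',ray('top',A([(78,120),(675,38),(716,372),(108,452)]),100))
rep('head',ray('top',A([(476,150),(590,135),(605,245),(490,262)]),145))
rep('round',ray('top',A([(175,215)]),145))
rep('rail',ray('top',B([(92,78),(752,143),(742,355),(75,293)]),40))
rep('mort',ray('top',B([(586,210),(677,215),(674,264),(583,258)]),40))
rep('drawer',ray('top',[(291,133),(329,133),(325,251),(288,251)],90))
rep('clampends',ray('top',[(262,154),(348,158),(257,222),(346,227)],110))
rep('yellow',ray('top',[(195,243)],90))
rep('bottle',ray('top',[(307,88)],160))
rep('screwdr',ray('top',[(451,267),(450,347)],10))
E
```

```text
rack [573.3 291.4] edges [211.2 120.  211.4 118.5] ang [-82.5, -172.3, 97.1, 7.6]
[[618.6897154716693, 404.04107778597654], [646.2036761576667, 194.63650885255674], [527.2529571824876, 178.48733152501794], [501.2208758593405, 388.28940104601133]]
head [579.6 230.6] edges [38.3 37.9 38.5 38.5] ang [-82.8, -171.2, 98.1, 8.5]
[[596.1424006334474, 252.47155568762304], [600.9243771264609, 214.48252545515024], [563.4644742319003, 208.71160531222762], [558.0625658383331, 246.80697989461214]]
round [575.  352.5] edges [0.] ang [0.0]
[[574.9786200718061, 352.49642917582423]]
rail [ 515.6 -267.3] edges [249.7  80.  249.7  80.6] ang [-96.1, 173.8, 84.1, -6.2]
[[568.6843702705191, -147.4906593296357], [542.3350837783262, -395.81607605682103], [462.8159567215696, -387.14853201345085], [488.5564645930194, -138.8118228776659]]
mort [ 507.4 -347.2] edges [34.5 18.5 34.5 18.1] ang [-93.6, 173.2, 85.7, -6.6]
[[517.5866232271626, -331.02502585342563], [515.3943923521099, -365.49319263561426], [497.03258911484056, -363.29379417440396], [499.6255618858681, -328.93233887264194]]
drawer [538.   13.9] edges [ 90.7 280.1  84.9 279.3] ang [-90.3, 177.2, 89.3, -1.6]
[[677.973972520929, 53.841113338651006], [677.5247653836693, -36.80876143401818], [397.7462719811033, -23.17010299250174], [398.7364143654128, 61.74607435224408]]
clampends [537.2  25.3] edges [199.6 256.1 202.1 256.7] ang [-93.1, 125.0, -93.8, 48.2]
[[622.1343402652487, 120.39173707627677], [611.3344960555338, -78.94492748174017], [464.37040956813894, 130.80416701401757], [450.95629914796194, -70.86935316592735]]
yellow [419.1 275.1] edges [0.] ang [0.0]
[[419.0677258936188, 275.1476266111684]]
bottle [762.  15.] edges [0.] ang [0.0]
[[762.036861665347, 15.023370368558643]]
screwdr [ 257.7 -335.7] edges [195. 195.] ang [176.6, -3.4]
[[355.08699706099554, -341.44556005157784], [160.408516937759, -330.01825664172577]]
```

arm_command(
  gripper=[91,91,91,91,91],
  dp=[
    [-0.93,-0.22,0],
    [-0.93,-0.22,0],
    [-0.93,-0.22,0],
    [-0.93,-0.22,0],
    [-0.93,-0.22,0],
  ],
  twist=[0,0,0,0,0],
)

```text
time: 0.78
tool_pos: [280.6, 426.7, 206.1]
tcp_rot: [-3.141, -0.0, 2.791]
contact_force: [-0.1, 0.2, 0.1]
grip_width: 91.3
finger_force: 0.0
```

arm_command(
  gripper=[91,91,91,91,91],
  dp=[
    [-0.93,-0.22,0],
    [-0.93,-0.22,0],
    [-0.93,-0.22,0],
    [-0.93,-0.22,0],
    [-0.93,-0.22,0],
  ],
  twist=[0,0,0,0,0],
)

```text
time: 1.4
tool_pos: [380.3, 360.9, 206.1]
tcp_rot: [-3.141, -0.0, 2.791]
contact_force: [-0.5, 0.1, 0.5]
grip_width: 90.9
finger_force: 0.0
```

arm_command(
  gripper=[91,91,91,91,91],
  dp=[
    [-0.93,-0.22,0],
    [-0.93,-0.22,0],
    [-0.93,-0.22,0],
    [-0.93,-0.22,0],
    [-0.93,-0.22,0],
  ],
  twist=[0,0,0,0,0],
)

```text
time: 2.02
tool_pos: [480.2, 295.1, 206.1]
tcp_rot: [-3.141, -0.0, 2.791]
contact_force: [0.3, 0.4, -1.3]
grip_width: 91.1
finger_force: 0.0
```

arm_command(
  gripper=[91,91,91,91,91],
  dp=[
    [-0.93,-0.22,0],
    [-0.93,-0.22,0],
    [-0.93,-0.22,0],
    [-0.93,-0.22,0],
    [-0.93,-0.22,0],
  ],
  twist=[0,0,0,0,0],
)

```text
time: 2.65
tool_pos: [580.6, 229.0, 206.3]
tcp_rot: [3.141, 0.0, 2.791]
contact_force: [0.9, 1.4, -0.2]
grip_width: 91.0
finger_force: 0.0
```

arm_command(
  gripper=[91,91,91,91,91],
  dp=[
    [0,0,0],
    [0,0,0],
    [0,0,0],
    [0,0,0],
    [0,0,0],
  ],
  twist=[1,1,1,0,0],
)

```text
time: 3.28
tool_pos: [579.6, 229.7, 206.2]
tcp_rot: [3.142, -0.0, 2.531]
contact_force: [0.5, 0.0, -0.8]
grip_width: 91.0
finger_force: 0.0
```

Positive twist lowers the yaw, so I need -8.52 units.

arm_command(
  gripper=[91,91,91,91,91],
  dp=[
    [0,0,0],
    [0,0,0],
    [0,0,0],
    [0,0,0],
    [0,0,0],
  ],
  twist=[-1,-1,-1,-1,-1],
)

```text
time: 3.9
tool_pos: [579.4, 229.9, 206.4]
tcp_rot: [3.141, 0.0, 2.97]
contact_force: [0.2, 0.2, 0.2]
grip_width: 90.5
finger_force: 0.0
```

arm_command(
  gripper=[91,91,91,91,91],
  dp=[
    [0,0,0],
    [0,0,0],
    [0,0,0],
    [0,0,0],
    [0,0,0],
  ],
  twist=[-1,-1,-1,-0.5,0],
)

```text
time: 4.53
tool_pos: [579.4, 229.9, 206.3]
tcp_rot: [3.141, 0.0, -3.012]
contact_force: [-0.6, 0.3, -0.5]
grip_width: 90.7
finger_force: 0.0
```

```bash
python3 - <<'E'
from h import *
o,im=snap('wrist','w1')
print(o['tool_pos'],o['tcp_rot'],o['time'])
# predicted head corners
c=np.array([579.6,230.6]);a=np.radians(8);u=np.array([np.cos(a),np.sin(a)]);v=np.array([-u[1],u[0]])
P=[np.r_[c+20*(i*u+j*v),145] for i,j in((1,1),(1,-1),(-1,-1),(-1,1))]
print(proj('wrist',P,o))
E
```

```text
[579.37260078 229.93252835 206.32518796] [ 3.14149565e+00  3.35448296e-05 -3.01177587e+00] 4.525
[[341.90302582 219.90438801]
 [293.92627958 220.40616215]
 [292.34198427 173.48173348]
 [342.48374003 172.94116002]]
```

View pics/w1.png

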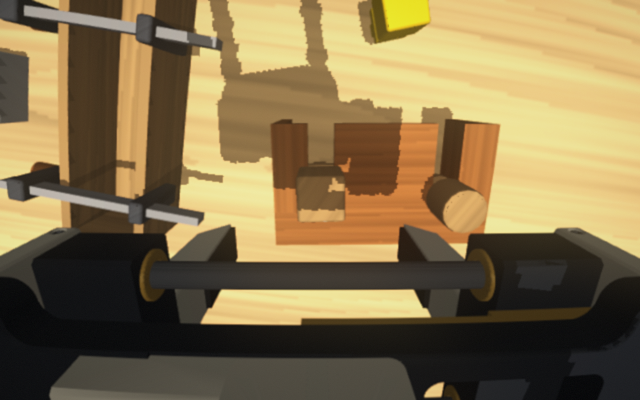

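The wrist view shows the square head at about (321,200), 4 px right of the predicted position, which is roughly 2.5 mm along tool +y. The round foot at (458,205) is clear of the fingers, so I'll descend and grip.

arm_command(
  gripper=[91,91,91,91,91],
  dp=[
    [0,0.1,0.8],
    [0,0,0.8],
    [0,0,0.8],
    [0,0,0.8],
    [0,0,0.75],
  ],
  twist=[0,0,0,0,0],
)

```text
time: 5.2
tool_pos: [579.0, 232.4, 106.9]
tcp_rot: [3.142, 0.0, -3.013]
contact_force: [0.4, -0.5, 0.1]
grip_width: 90.7
finger_force: 0.0
```

arm_command(
  gripper=[60,30,20,20,20],
  dp=[
    [0,0,0],
    [0,0,0],
    [0,0,0],
    [0,0,0],
    [0,0,0],
  ],
  twist=[0,0,0,0,0],
)

```text
time: 5.82
tool_pos: [579.1, 232.5, 108.0]
tcp_rot: [3.141, 0.001, -3.012]
contact_force: [0.2, 0.4, 0.5]
grip_width: 45.2
finger_force: 0.0
```

arm_command(
  gripper=[20,20,20,20,20],
  dp=[
    [0,0,0],
    [0,0,0],
    [0,0,0],
    [0,0,0],
    [0,0,0],
  ],
  twist=[0,0,0,0,0],
)

```text
time: 6.45
tool_pos: [579.1, 232.5, 107.8]
tcp_rot: [3.141, 0.0, -3.012]
contact_force: [-0.8, -0.1, 2.3]
grip_width: 40.0
finger_force: 29.9
```

arm_command(
  gripper=[20,20,20,20,20],
  dp=[
    [0.4,0,0],
    [0.4,0,0],
    [0.4,0,0],
    [0.4,0,0],
    [0.4,0,0],
  ],
  twist=[0,0,0,0,0],
)

```text
time: 7.08
tool_pos: [528.8, 226.0, 107.7]
tcp_rot: [3.141, 0.001, -3.012]
contact_force: [4.3, 0.8, 7.3]
grip_width: 39.8
finger_force: 29.9
```

arm_command(
  gripper=[20,20,20,20,20],
  dp=[
    [0.45,0,0],
    [0.45,0,0],
    [0.45,0,0],
    [0.45,0,0],
    [0.4,0,0],
  ],
  twist=[0,0,0,0,0],
)

```text
time: 7.7
tool_pos: [473.3, 218.7, 107.0]
tcp_rot: [-3.141, -0.002, -3.012]
contact_force: [0.6, -0.4, -1.8]
grip_width: 39.6
finger_force: 29.9
```

```bash
python3 - <<'E'
from h import *
o,im=snap('top','t2')
print(o['tool_pos'],o['tcp_rot'],o['grip_width'],o['finger_force'],o['contact_force'],o['moment'])
w=snap('wrist','w2')[1]
cv2.imwrite("pics/m2.png",np.hstack([cv2.resize(im[140:290,130:290],(400,375)),cv2.resize(w[80:380,160:480],(400,375))]))
E
```

```text
[473.27534371 218.66341417 107.03367075] [-3.14141326e+00 -1.99166580e-03 -3.01236331e+00] 39.5950395674318 29.876301884651184 [ 0.62672278 -0.38176003 -1.80694611] [0.02837273 0.05486477 0.01959561]
```

View pics/m2.png

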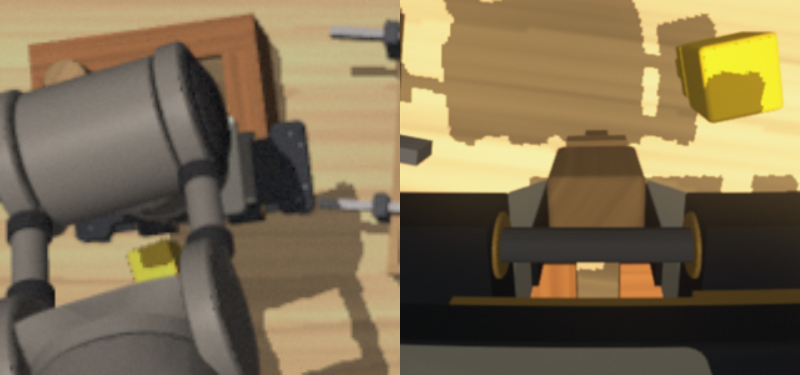

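The foot is held between the fingers, clear of the rack front. Lifting and turning next (total +20.7 units).

arm_command(
  gripper=[20,20,20,20,20],
  dp=[
    [0,0,-0.7],
    [0,0,-0.95],
    [0,0,-0.95],
    [0,0,-0.95],
    [0,0,-0.95],
  ],
  twist=[0,0,0,0,0],
)

```text
time: 8.43
tool_pos: [474.9, 218.9, 220.8]
tcp_rot: [3.142, -0.0, -3.012]
contact_force: [0.4, 0.4, -1.3]
grip_width: 39.8
finger_force: 29.9
```

arm_command(
  gripper=[20,20,20,20,20],
  dp=[
    [0,0,0],
    [0,0,0],
    [0,0,0],
    [0,0,0],
    [0,0,0],
  ],
  twist=[1,1,1,1,1],
)

```text
time: 9.05
tool_pos: [474.9, 218.8, 219.9]
tcp_rot: [-3.142, -0.0, 2.831]
contact_force: [-0.5, -0.4, -0.9]
grip_width: 39.9
finger_force: 29.9
```

arm_command(
  gripper=[20,20,20,20,20],
  dp=[
    [0,0,0],
    [0,0,0],
    [0,0,0],
    [0,0,0],
    [0,0,0],
  ],
  twist=[1,1,1,1,1],
)

```text
time: 9.68
tool_pos: [474.9, 218.9, 219.9]
tcp_rot: [-3.141, -0.0, 2.395]
contact_force: [0.2, -0.1, -0.4]
grip_width: 39.7
finger_force: 29.9
```

arm_command(
  gripper=[20,20,20,20,20],
  dp=[
    [0,0,0],
    [0,0,0],
    [0,0,0],
    [0,0,0],
    [0,0,0],
  ],
  twist=[1,1,1,1,1],
)

```text
time: 10.3
tool_pos: [474.9, 218.9, 219.9]
tcp_rot: [-3.141, -0.0, 1.959]
contact_force: [0.4, 0.2, -0.6]
grip_width: 40.0
finger_force: 29.9
```

arm_command(
  gripper=[20,20,20,20,20],
  dp=[
    [0,0,0],
    [0,0,0],
    [0,0,0],
    [0,0,0],
    [0,0,0],
  ],
  twist=[1,1,1,1,1],
)

```text
time: 10.92
tool_pos: [474.9, 218.9, 219.9]
tcp_rot: [-3.141, 0.0, 1.522]
contact_force: [-0.6, -0.2, -0.7]
grip_width: 39.7
finger_force: 29.9
```

arm_command(
  gripper=[20,20,20,20,20],
  dp=[
    [0,0,0],
    [0,0,0],
    [0,0,0],
    [0,0,0],
    [0,0,0],
  ],
  twist=[0.7,0,0,0,0],
)

```text
time: 11.55
tool_pos: [474.8, 218.9, 220.1]
tcp_rot: [3.142, -0.0, 1.465]
contact_force: [-0.3, -0.3, -0.9]
grip_width: 39.6
finger_force: 29.9
```

arm_command(
  gripper=[20,20,20,20,20],
  dp=[
    [-0.89,0.15,0],
    [-0.89,0.15,0],
    [-0.89,0.15,0],
    [-0.89,0.15,0],
    [-0.89,0.15,0],
  ],
  twist=[0,0,0,0,0],
)

```text
time: 12.18
tool_pos: [481.7, 105.6, 220.2]
tcp_rot: [3.141, -0.0, 1.465]
contact_force: [-0.0, -0.1, -1.1]
grip_width: 39.6
finger_force: 29.9
```

arm_command(
  gripper=[20,20,20,20,20],
  dp=[
    [-0.89,0.15,0],
    [-0.89,0.15,0],
    [-0.89,0.15,0],
    [-0.89,0.15,0],
    [-0.89,0.15,0],
  ],
  twist=[0,0,0,0,0],
)

```text
time: 12.8
tool_pos: [488.5, -7.1, 220.1]
tcp_rot: [3.141, -0.0, 1.465]
contact_force: [0.8, 0.2, -1.4]
grip_width: 39.5
finger_force: 29.9
```

arm_command(
  gripper=[20,20,20,20,20],
  dp=[
    [-0.89,0.15,0],
    [-0.89,0.15,0],
    [-0.89,0.15,0],
    [-0.89,0.15,0],
    [-0.89,0.15,0],
  ],
  twist=[0,0,0,0,0],
)

```text
time: 13.42
tool_pos: [495.3, -119.7, 220.1]
tcp_rot: [3.141, -0.0, 1.465]
contact_force: [-0.3, 0.1, -1.0]
grip_width: 39.8
finger_force: 29.9
```

arm_command(
  gripper=[20,20,20,20,20],
  dp=[
    [-0.89,0.15,0],
    [-0.89,0.15,0],
    [-0.89,0.15,0],
    [-0.89,0.15,0],
    [-0.89,0.15,0],
  ],
  twist=[0,0,0,0,0],
)

```text
time: 14.05
tool_pos: [502.2, -232.9, 220.0]
tcp_rot: [3.142, -0.0, 1.464]
contact_force: [-0.5, -0.1, -1.1]
grip_width: 39.7
finger_force: 29.9
```

arm_command(
  gripper=[20,20,20,20,20],
  dp=[
    [-0.89,0.15,0],
    [-0.89,0.15,0],
    [-0.89,0.15,0],
    [-0.89,0.15,0],
    [-0.89,0.15,0],
  ],
  twist=[0,0,0,0,0],
)

```text
time: 14.68
tool_pos: [509.0, -345.7, 219.9]
tcp_rot: [3.142, -0.0, 1.464]
contact_force: [0.7, 0.0, -0.7]
grip_width: 39.8
finger_force: 29.9
```

arm_command(
  gripper=[20,20,20,20,20],
  dp=[
    [0,0,0.8],
    [0,0,0.8],
    [0,0,0],
    [0,0,0],
    [0,0,0],
  ],
  twist=[0,0,0,0,0],
)

```text
time: 15.3
tool_pos: [509.4, -344.6, 181.1]
tcp_rot: [3.14, 0.001, 1.464]
contact_force: [1.1, 0.1, -1.7]
grip_width: 39.9
finger_force: 29.9
```

```bash
python3 - <<'E'
from h import *
np.set_printoptions(precision=1,suppress=True)
o,s=snap('scene','s3'); w=snap('wrist','w3')[1]
print(o['tool_pos'],o['tcp_rot'],o['grip_width'],o['finger_force'],o['contact_force'])
t=np.array(o['tool_pos']);print(proj('scene',[t-[0,0,57.8],t-[0,0,7.8],t+[0,0,37],[507.3,-347,40]]))
print(proj('wrist',[t-[0,0,57.8],t+[0,0,37],[507.3,-347,40]],o))
x,y=proj('scene',[t])[0].astype(int)
print(x,y)
cv2.imwrite("pics/m3.png",np.hstack([cv2.resize(s[y-70:y+80,x-80:x+80],(420,394),interpolation=cv2.INTER_CUBIC),cv2.resize(w[60:310,200:440],(378,394),interpolation=cv2.INTER_CUBIC)]))
E
```

```text
[ 509.4 -344.6  181.1] [3.1 0.  1.5] 39.9251508278794 29.876421689987183 [ 1.1  0.1 -1.7]
[[205.2 214.2]
 [203.3 198.2]
 [201.7 183.2]
 [207.  239.4]]
[[315.  200.6]
 [314.  256.7]
 [313.6 179.4]]
203 195
```

View pics/m3.png

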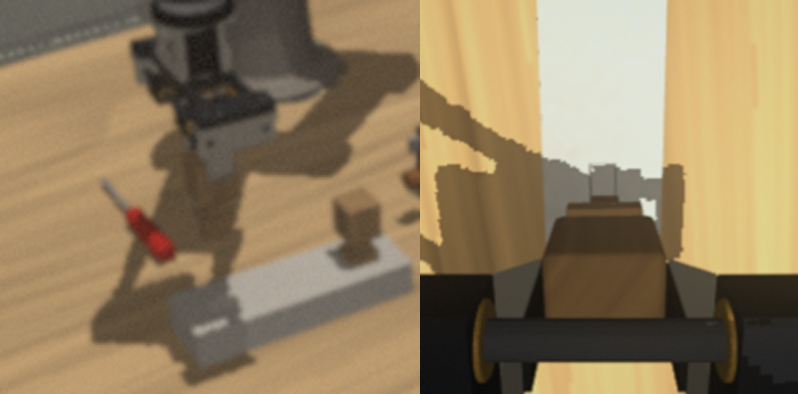

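The wrist crop shows the mortise at crop x≈603, the tenon at ≈604 and the rail edges at 541 and 666, so the sideways alignment is nearly right. Next I check the foot's position along tool x, using a closer crop against the predicted edges.

```bash
python3 - <<'E'
from h import *
np.set_printoptions(precision=1,suppress=True)
o=get_obs(); w=cv2.imread('pics/w3.png')
T=Ro.from_euler('xyz',o['tcp_rot']).as_matrix();t=np.array(o['tool_pos'])
f=lambda n,L:print(n,proj('wrist',[T@np.array(p)+t for p in L],o).tolist())
b=57.8
f('tenon front bottom',[(15,-7,b),(15,7,b)]); f('collar front bottom',[(17,-17,b-20),(17,17,b-20)]); f('collar front top',[(17,-17,b-32),(17,17,b-32)])
f('head front bottom',[(20,-20,b-50),(20,20,b-50)]); f('head front top',[(20,-20,b-95),(20,20,b-95)])
u=np.array([np.cos(np.radians(-96)),np.sin(np.radians(-96))]);v=np.array([-u[1],u[0]])
print('mort',proj('wrist',[np.r_[np.array([507.3,-347])+16.5*i*u+8.5*j*v,40] for i,j in((-1,1),(-1,-1),(1,-1),(1,1))],o))
cv2.imwrite("pics/c4.png",cv2.resize(w[155:255,260:375],(690,600),interpolation=cv2.INTER_CUBIC))
E
```

```text
tenon front bottom [[306.1817064263179, 182.6277741689414], [323.8480403865464, 182.6117465064915]]
collar front bottom [[291.48994433521244, 186.71663370428786], [338.1646495455966, 186.6752265257064]]
collar front top [[290.099945395009, 191.1992309540834], [339.30351923736157, 191.15677976335053]]
head front bottom [[282.8412798148136, 194.38473721101818], [346.10337732316134, 194.33132463421114]]
head front top [[273.0822512931884, 220.16497249492392], [354.3458133147084, 220.11085123189645]]
mort [[321.8 164.4]
 [305.7 164.4]
 [306.1 194.5]
 [321.8 194.4]]
```

View pics/c4.png

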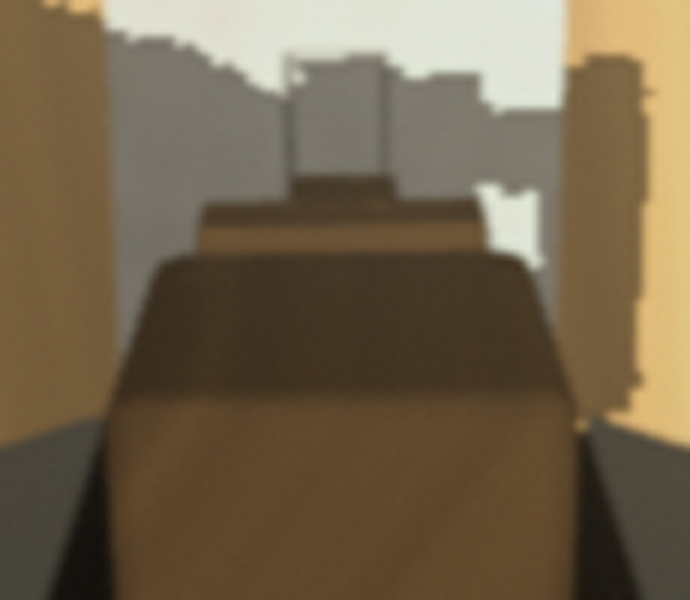

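Tenon and mortise match the predictions to within about 2 px of shared bias. The foot sits about 1.2 mm behind the TCP along tool x. I'll shift by (-1.2, -1.8) mm and go down 72 mm.

arm_command(
  gripper=[20,20,20,20,20],
  dp=[
    [-0.05,-0.07,0.4],
    [0,0,0.5],
    [0,0,0.5],
    [0,0,0.5],
    [0,0,0.3],
  ],
  twist=[0,0,0,0,0],
)

```text
time: 16.02
tool_pos: [506.8, -344.9, 123.7]
tcp_rot: [-3.14, -0.001, 1.464]
contact_force: [0.8, -0.3, -0.6]
grip_width: 39.9
finger_force: 29.9
```

arm_command(
  gripper=[20,20,20,20,20],
  dp=[
    [0,0,0.3],
    [0,0,0.2],
    [0,0,0.1],
    [0,0,0],
    [0,0,0],
  ],
  twist=[0,0,0,0,0],
)

```text
time: 16.65
tool_pos: [507.2, -345.3, 110.4]
tcp_rot: [3.141, 0.0, 1.464]
contact_force: [0.8, 0.1, -0.4]
grip_width: 39.8
finger_force: 29.9
```

arm_command(
  gripper=[20,20,20,20,20],
  dp=[
    [0,0,0],
    [0,0,0],
    [0,0,0],
    [0,0,0],
    [0,0,0],
  ],
  twist=[0,0,0,0,0],
)

```text
time: 17.27
tool_pos: [507.1, -345.2, 110.0]
tcp_rot: [3.142, -0.0, 1.464]
contact_force: [0.0, -0.4, -0.5]
grip_width: 39.3
finger_force: 29.9
```

```bash
python3 - <<'E'
from h import *
np.set_printoptions(precision=1,suppress=True)
o,w=snap('wrist','w5'); s=snap('scene','s5')[1]
print(o['tool_pos'],o['tcp_rot'],o['grip_width'],o['finger_force'],o['contact_force'],o['time'])
T=Ro.from_euler('xyz',o['tcp_rot']).as_matrix();t=np.array(o['tool_pos']);b=57.8
print('tenon fb',proj('wrist',[T@np.array(p)+t for p in((13.8,-7,b),(13.8,7,b))],o))
u=np.array([np.cos(np.radians(-96)),np.sin(np.radians(-96))]);v=np.array([-u[1],u[0]])
print('mort front',proj('wrist',[np.r_[np.array([507.3,-347])-16.5*u+8.5*j*v,40] for j in(1,-1)],o))
q=[np.r_[t[:2],t[2]-b],[507.3,-347,40]];print(proj('scene',q))
cv2.imwrite("pics/c5.png",np.hstack([cv2.resize(w[155:255,260:375],(460,400),interpolation=cv2.INTER_CUBIC),cv2.resize(s[190:270,170:238],(340,400),interpolation=cv2.INTER_CUBIC)]))
E
```

```text
[ 507.1 -345.2  110. ] [ 3.1 -0.   1.5] 39.31425508525677 29.876411855220795 [ 0.  -0.4 -0.5] 17.275
tenon fb [[306.2 184.1]
 [323.8 184.1]]
mort front [[325.8 179.3]
 [305.4 179.3]]
[[207.1 235.6]
 [207.  239.4]]
```

View pics/c5.png

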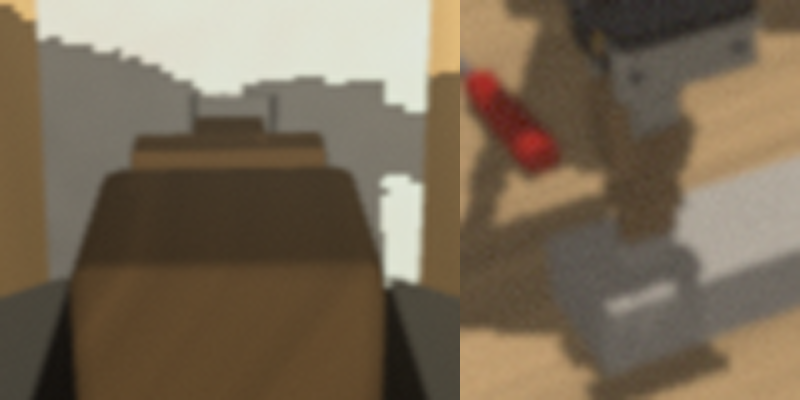

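The tenon's front end is at crop (228,118), between the mortise sides at x=192 and 276. That puts it within about 1 mm of centre, about 12 mm above the mouth, aligned and steady. Handing in.

```bash
python3 -c "
from plant import *
print(close_job())"
```

```text
the job is handed in; nothing more can be done
None
```

I handed the job in with the square foot still in the gripper, upright and steady over the empty mortise: by my measurements about 12 mm above its mouth, about 1 mm off centre and within 0.01 rad of its long side; `close_job()` returned no verdict.

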